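Make up two connector kits in cut-out foam trays

ROBOT

A 6-joint arm with a two-finger parallel gripper is mounted at the origin on a cart in front of the work surface, level with it; the furniture and walls round the work are solid. World frame = base frame: x ahead of the robot, y to its left, z up, the work surface at z = 0. Lengths are in m, angles in rad, forces in N, time in s.
With the tool pointing down it reaches from about 0.375 to 0.975 m from the base axis. Payload 3.8 kg.
Tool frame: the origin (TCP) lies where the fingers leave the gripper's body, on its centre line; the fingertips stand 73 mm ahead of it and the grasp point (between the pads) lies 54 mm ahead of it (nose_length is the distance from the TCP to the fingertips, in m); z points along the fingers, y is the line along which they close (so a half turn about z gives the same grasp; the last joint's range is limited). The gripper opens to 85 mm and grips with 20 to 120 N. Pads are 22 mm wide; open, the fingers measure 114 mm over their backs; the gripper's body (76 mm by 85 mm) begins 54 mm behind the grasp point. The pads swing forward as they close: fully open they stand 13 mm farther back than shut.
Start: joints at [-1.33, 0.264, 1.604, -0, 1.274, -0.037], TCP at [0.185, -0.649, 0.304] pointing down, gripper open.
Joint ranges: [-2.63, 2.63], [-0.94, 2.18], [0.31, 2.57], [-1.31, 4.45], [0, 2.66], [-2.55, 2.55]. Speed limits (rad/s): [2.57, 2.57, 3.14, 3.14, 3.14, 3.14].

INTERFACE

Orientations are given as a rotation vector (axis times angle).
In Python, from workcell import read_state, read_camera, calibration, finish_job, look_for, cut_out, tip_of, nose_length gives the robot as it stands.
- The arm moves only by the tool step_arm, never from a script. Its argument "targets" is a list of rows, each a list of 3 entries, a list of its own where there are three numbers: the turn, a rotation vector about the tool's x, y, z in rad, then the shift along the tool's x, y, z in mm, then the finger opening in mm, from 0 to 85.4. In form: [[[ax, ay, az], [x, y, z], grip], ...]. A call has 1 to 5 rows; each row shifts and turns the commanded pose from where the row before left it, along the tool's axes as they then stand; what a row does not reach is not made up. A row lasts 1/12 s, in which the tool goes at most 41.7 mm and 7.16 degrees, less where a joint would pass 70% of its speed; a pose out of reach is approached as far as the arm can. A call with a gripper value outside its range is refused whole. The fingers move at their own pace and stop on an object; "grip_force" is the grip in N (left out, the last holds). Time passes only in rows, so rows that do not move let the fingers close. It gives the time, the measured TCP pose, the force, the opening and the grip force at its end, in the units of the state.
- read_state(): the state, without advancing time (a new reading comes with each control period).
- read_camera(name): name is "scene" or "top" or "wrist"; returns the picture (384x512x3 uint8, red, green, blue); there is no depth.
- calibration(name): a dict with "camera_matrix" (3x3 intrinsics, pixels), "R" (3x3) and "t" (3): a world point X has camera coordinates R X + t. Camera axes: x right, y down, z forward; pixel columns grow to the right and rows downward; lengths in m; the calibration is good to about 2 mm. A picture is of the moment at which its call begins: read the wrist's pose just before it. calibration takes no time and is no camera call; for the wrist camera it gives the pose at the moment of the call.
- finish_job(): hands the job in; it is judged then, once.
Trained networks look in the newest picture that a camera, given by its name, has taken for a name from the list of things; names that differ only in an ending like _2 or _b are one class to them, and where a whole thing is asked for, a point or a joint stands for the part that bears it (a point fixed in the world has none). Each returns a list of dicts, best first, with "score" (0 to 1); they miss things now and then, are a little off and sometimes report something else, mostly with a low value. They report only what shows in the picture. A call takes as long as a camera call. They do not tell look-alikes from the thing itself.
- look_for(camera, query): "extent" ([left, top, right, bottom] in pixels, round what is visible of it).
- cut_out(camera, query): "region" (384x512 bool, what is visible of it) and "extent" ([left, top, right, bottom] in pixels, round what is visible of it).
- tip_of(camera, query): "at" ([row, column] in pixels: a listed point, or the origin of a listed thing).
The state is a dict: "time": time; "q": joint angles; "joint_vel": joint speeds; "joint_torque": joint torques, N m; "tool_pos": TCP position; "tcp_rot": TCP orientation; "wrist_force": force on the tool from outside, world axes, zero at the start; "torque": the same for the moment, N m; "width": opening from 0.0 (shut) to 1.0 (fully open); "grip_force": force on a finger pad.
Only numpy, scipy, OpenCV 4.12 (cv2) and the standard library are available. Lean on these libraries where they do the work, as an engineer would, in place of code of your own. Each camera call takes 0.05 s, during which the arm holds its last target. There are 200 camera calls.

TASK

Make up the two connector kits from the things lying along the front of the bench: the large connector and the black tool pouch go in the foam tray without a round pocket, and the small connector, the roll of black electrical tape and the pin tool go in the tray with the round pocket. Lay each thing in the pocket cut to its own shape, level and right down on the pocket floor, lengthwise along the pocket (either end first). Leave the masking tape, the side cutter and the marker where they lie.

Things in the scene. Friction and masses are not known exactly. Their poses are not given: they have to be found in the camera images.
- tray_a: Fixed foam tray, 118 mm (x) by 132 mm (y), 11 thick; dark, pockets 6 deep, light floors 5 above bench. Origin: centre of underside. Kit A: two oblong pockets, none round. Pouch pocket 48 (x) by 89 (y), centre x -28, y 0. Large-connector pocket 38 (x) by 48 (y), centre x +33, y -16. Its x axis points away from the bench's front edge, within 15 degrees.
- tray_b: Fixed foam tray, 118 mm (x) by 132 mm (y), 11 thick; dark, pockets 6 deep, light floors 5 above bench. Origin: centre of underside. Kit B. Tape pocket: round, 68 across, centre x +20, y -27. Small-connector pocket 30 (x) by 38 (y), centre x +20, y +38. Pin-tool slot 18 (x) by 78 (y), centre x -42, y 0, with a finger recess across its middle, equally deep, 34 wide (y), from the edge x -59 to x -17. x axis as tray_a.
- large_connector_mid (a point): White round connector shell lying on its side, the larger of two: 28 mm wide (x), 38 mm long (its y axis), 28 mm high. The point is its centre, 14 mm above its underside. Lies steady as if it had a flat; grasp across its width. About 33 g.
- small_connector_mid (a point): Olive-green round connector shell lying on its side, the smaller of two: 20 mm wide (x), 28 mm long (its y axis), 20 mm high. The point is its centre, 10 mm above its underside. Lies steady as if it had a flat; grasp across its width. About 24 g.
- pouch_mid (a point): Black hard moulded tool pouch with rounded ends, closed and rigid: 38 mm wide (x), 79 mm long (its y axis), 28 mm high, a snap stud standing 4 mm higher. The point is its centre, 14 mm above its underside. Grasp across its width. About 110 g.
- black_tape_mid (a point): Roll of black electrical tape lying flat, 57 mm across, 19 mm high, rigid; grasp across the outside (the bore is not to be entered). The point is its centre, 9.5 mm above its underside. About 50 g.
- pin_tool_mid (a point): Slim green and white plastic pin extraction tool lying flat: 9 mm wide (x), 68 mm long (its y axis), 9 mm high. The point is its middle, 4.5 mm above its underside. About 15 g.
- masking_tape_mid (a point): Wide cream roll of masking tape lying flat, 104 mm across, 25 mm high; the point is its centre. Bystander, to be left where it lies.
- cutter_mid (a point): Side cutter with red and black handles lying flat, 48 x 106 mm (y), 11 mm high; the point is its centre. Bystander, to be left where it lies.
- marker_mid (a point): White marker pen with a black cap lying flat, 17 x 135 mm (y), 16 mm high; the point is its centre. Bystander, to be left where it lies.
Things that resemble listed ones, but are neither listed nor needed, are in the scene too. Leave any pink look-alike of the tray_a alone.

How it is judged:
By the outcome, as a careful person would: the job done as asked, in the order asked, and still so for the second after the job is handed in, with the robot touching nothing.
It also fails if it takes over 104 s, if anything falls off the work surface, if the arm or the gripper's body presses on something with over 40 N, if the wrist force passes 120 N, or if a joint passes its speed limit or range.

## Working session

There is one attempt and no reset: what is moved stays moved. The work goes in short steps, Python scripts to look and compute and a tool call to move; the robot and the scene stay as the last step left them, time stands still between calls to the robot, and variables do not carry over. Pictures are saved under pics/ and viewed, at most 14 in all, crops included, and the job is handed in when it is done.

Besides the shell and the picture viewer there is one more tool, called after "Emit:" by a JSON object that holds its "api" and its "payload". step_arm: Moves the arm, as the interface text tells. Its arguments: {"type":"object","properties":{"targets":{"type":"array","items":{"type":"array"}},"grip_force":{"type":"number"}},"required":["targets"]}

```bash
ls; mkdir -p pics
python3 - <<'E'
from workcell import *
import cv2,numpy as np
np.set_printoptions(precision=4,suppress=True)
for c in ["scene","top","wrist"]:
    im=read_camera(c); cv2.imwrite(f"pics/{c}0.png",im[:,:,::-1])
    k=calibration(c); print(c,np.array(k["camera_matrix"]).tolist(),np.array(k["R"]).round(3).tolist(),np.array(k["t"]).round(3).tolist(), (-np.array(k["R"]).T@np.array(k["t"])).round(3))
s=read_state(); print(s, nose_length() if callable(nose_length) else nose_length)
a=cv2.imread("pics/top0.png"); cv2.imwrite("pics/top0b.png",cv2.resize(a,(800,600),interpolation=cv2.INTER_CUBIC))
E
```

```text
pics
scene [[384.5870200852506, 0.0, 254.16342730537386], [0.0, 384.5870200852506, 186.84491276608145], [0.0, 0.0, 1.0]] [[-0.625, -0.78, 0.006], [-0.603, 0.478, -0.639], [0.495, -0.403, -0.769]] [0.488, 0.276, 0.78] [0.085 0.563 0.773]
top [[409.30847206711974, 0.0, 260.90880033899936], [0.0, 409.30847206711974, 195.54969358441014], [0.0, 0.0, 1.0]] [[0.022, -1.0, 0.017], [-0.98, -0.025, -0.195], [0.196, -0.012, -0.981]] [0.17, 0.531, 1.1] [0.302 0.196 1.18 ]
wrist [[341.97599302461555, 0.0, 248.92127479418974], [0.0, 341.97599302461555, 190.03993460776587], [0.0, 0.0, 1.0]] [[0.274, -0.962, -0.002], [-0.928, -0.265, 0.26], [-0.25, -0.069, -0.966]] [-0.673, -0.034, 0.379] [ 0.248 -0.63   0.373]
{'time': 0.15, 'q': array([-1.3299,  0.2646,  1.6051, -0.    ,  1.2737, -0.037 ]), 'joint_vel': array([ 0.0005, -0.0012, -0.0039,  0.0011,  0.0016,  0.0038]), 'joint_torque': array([  0.0002, -51.5905, -36.796 ,  -0.    ,   0.008 ,   0.    ]), 'tool_pos': array([ 0.185 , -0.6487,  0.3028]), 'tcp_rot': array([-3.1095, -0.4349,  0.0003]), 'wrist_force': array([-0.0203, -0.1627, -0.7837]), 'torque': array([-0.0121, -0.0345, -0.0154]), 'grip_force': 0.0, 'width': 0.9978192059964728} 0.0726
```

View pics/top0b.png

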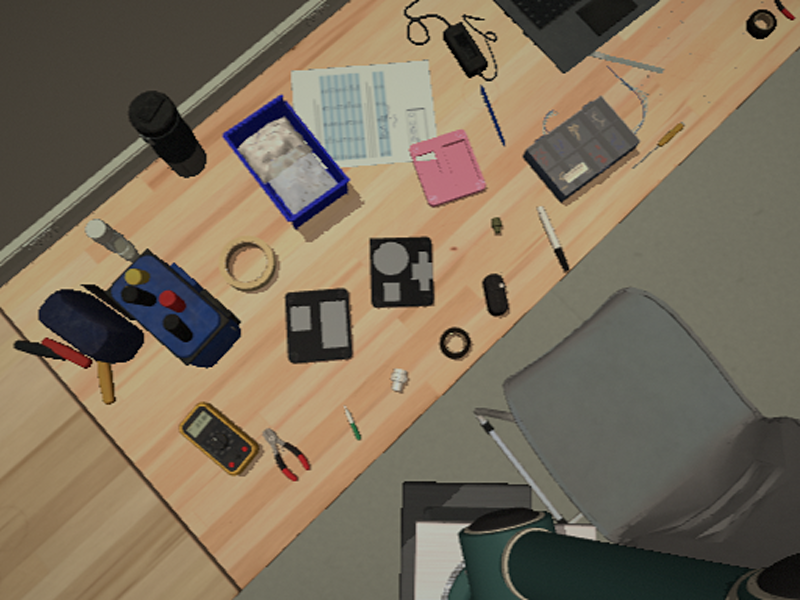

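View pics/scene0.png

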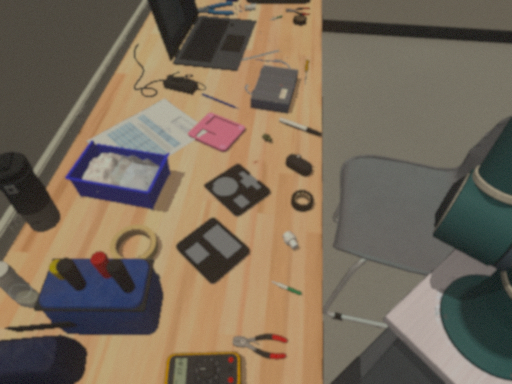

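```bash
cat > h.py <<'E'
from workcell import *
import cv2,numpy as np
from scipy.spatial.transform import Rotation as Ro
np.set_printoptions(precision=4,suppress=True)
H=dict(large_connector_mid=.014,small_connector_mid=.01,pouch_mid=.014,black_tape_mid=.0095,pin_tool_mid=.0045,tray_a=.011,tray_b=.011)
def proj(k,uv,z):
    "pixels (N,2 col,row) -> world on plane z"
    K,R,t=[np.array(k[n]) for n in("camera_matrix","R","t")]
    uv=np.atleast_2d(np.asarray(uv,float)); d=np.c_[uv,np.ones(len(uv))]@np.linalg.inv(K).T@R
    c=-R.T@t; return c+d*((z-c[2])/d[:,2])[:,None]
def locate(cam,name,k):
    "candidates: score, rect centre mm, size mm, direction of long side deg, tip mm"
    out=[]
    for r in cut_out(cam,name)[:3]:
        cs,_=cv2.findContours(r["region"].astype(np.uint8),cv2.RETR_EXTERNAL,cv2.CHAIN_APPROX_NONE)
        c=max(cs,key=len)[:,0,:]
        p=proj(k,c,H[name])[:,:2]*1000
        (ctr,sz,_)=rc=cv2.minAreaRect(p.astype(np.float32)); b=cv2.boxPoints(rc)
        e=max((b[1]-b[0],b[2]-b[1]),key=np.linalg.norm)
        out.append((round(float(r["score"]),2),np.round(ctr,1),np.round(sz,0),round(float(np.degrees(np.arctan2(e[1],e[0]))%180),1)))
    tp=[(round(float(r["score"]),2),proj(k,r["at"][::-1],H[name] if "mid" in name else 0)[0,:2].round(4)*1000) for r in tip_of(cam,name)[:2]]
    return out,tp
def look(cam,names,save=None):
    k=calibration(cam); im=read_camera(cam)
    if save: cv2.imwrite(save,im[:,:,::-1])
    for n in names:
        o,t=locate(cam,n,k); print(n); [print("   ",*x) for x in o]; print("   tip",t)
    return k,im
def pose():
    s=read_state(); M=Ro.from_rotvec(s["tcp_rot"]).as_matrix()
    print("t",round(s["time"],2),"tcp",(s["tool_pos"]*1000).round(1),"z",M[:,2].round(3),"tool-x",M[:,0].round(3),"y-dir deg",np.degrees(np.arctan2(M[1,1],M[0,1])).round(1),"w",round(s["width"]*85.4,1),"F",s["wrist_force"].round(1),"g",round(s["grip_force"],1),"q",s["q"].round(2))
    return s["tool_pos"]*1000,M
def go(x,y,z,ydir):
    "remaining shift in present tool axes (mm), levelling+yaw turn"
    p,M=pose(); ydir=np.radians(ydir)
    Y=np.array([np.cos(ydir),np.sin(ydir),0]); 
    if Y@M[:,1]<0: Y=-Y
    Z=np.array([0,0,-1.]); T=np.c_[np.cross(Y,Z),Y,Z]
    print("shift",(M.T@(np.array([x,y,z])-p)).round(1),"turn",Ro.from_matrix(M.T@T).as_rotvec().round(3))
E
python3 - <<'E'
from h import *
look("top",list(H))
E
```

```text
large_connector_mid
    0.55 [399.6 199.2] [24. 37.] 154.7
   tip [(0.4, array([395., 188.]))]
small_connector_mid
   tip [(0.44, array([708.7,  10.9]))]
pouch_mid
    0.61 [561.5  20.7] [79. 45.] 6.5
    0.2 [312.5 277. ] [51.  9.] 28.9
   tip [(0.64, array([565.8,  19.7])), (0.62, array([701.9,  15.8]))]
black_tape_mid
    0.5 [468.9  93.2] [52. 52.] 1.4
    0.24 [495.  348.4] [135. 121.] 3.4
   tip [(0.65, array([464.5,  93.8]))]
pin_tool_mid
   tip [(0.61, array([317.9, 281.8]))]
tray_a
    0.94 [600.6 197.4] [134. 118.] 1.9
    0.87 [811.3 112.5] [134. 119.] 19.7
    0.64 [495.3 347.4] [135. 123.] 5.1
   tip [(0.97, array([806.6, 110.3])), (0.92, array([605.4, 202.9]))]
tray_b
    0.94 [600.6 197.4] [134. 118.] 1.9
    0.87 [811.3 112.5] [134. 119.] 19.7
    0.64 [495.3 347.4] [135. 123.] 5.1
   tip [(0.97, array([806.6, 110.3])), (0.92, array([605.4, 202.9]))]
```

View pics/wrist0.png

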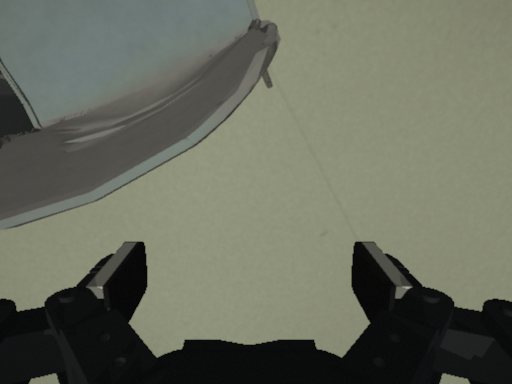

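Run:
```python
from h import *
go(480,150,400,90)
k=calibration("wrist");p,M=pose();R=np.array(k["R"]);c=-R.T@np.array(k["t"])
print("cam in tool",M.T@(c*1000-p),"optical axis in tool",M.T@R[2], "fingers", nose_length() if callable(nose_length) else nose_length)
```

```text
t 0.9 tcp [ 185.1 -649.1  303.9] z [ 0. -0. -1.] tool-x [0.962 0.274 0.   ] y-dir deg -74.1 w 85.5 F [-0.6 -0.5 -0. ] g 0.0 q [-1.33  0.26  1.6   0.    1.27 -0.04]
shift [ 502.8 -687.6  -96.1] turn [ 0.    -0.     0.278]
t 0.9 tcp [ 185.1 -649.1  303.9] z [ 0. -0. -1.] tool-x [0.962 0.274 0.   ] y-dir deg -74.1 w 85.5 F [-0.6 -0.5 -0. ] g 0.0 q [-1.33  0.26  1.6   0.    1.27 -0.04]
cam in tool [ 65.6051  -0.3887 -70.5911] optical axis in tool [-0.2599 -0.0005  0.9656] fingers 0.0726
```

Emit:
{"api": "step_arm", "payload": {"targets": [[[0, 0, 0.093], [0, 0, -40], 85], [[0, 0, 0.093], [0, 0, -40], 85], [[0, 0, 0.092], [0, 0, -40], 85], [[0, 0, 0], [0, 0, -30], 85]]}}

```text
time: 1.23
tool_pos: [0.1852, -0.6493, 0.4579]
tcp_rot: [3.138, -0.006, 0.001]
wrist_force: [0.6, -1.2, 1.3]
width: 0.996
grip_force: 0.0
```

Emit:
{"api": "step_arm", "payload": {"targets": [[[0, 0, 0], [15, -38, 0], 85], [[0, 0, 0], [15, -38, 0], 85], [[0, 0, 0], [15, -38, 0], 85], [[0, 0, 0], [15, -38, 0], 85], [[0, 0, 0], [15, -38, 0], 85]]}}

```text
time: 1.65
tool_pos: [0.2604, -0.4574, 0.4539]
tcp_rot: [3.141, -0.002, 0.001]
wrist_force: [0.4, -0.1, 0.2]
width: 0.997
grip_force: 0.0
```

Emit:
{"api": "step_arm", "payload": {"targets": [[[0, 0, 0], [15, -38, 0], 85], [[0, 0, 0], [15, -38, 0], 85], [[0, 0, 0], [15, -38, 0], 85], [[0, 0, 0], [15, -38, 0], 85], [[0, 0, 0], [15, -38, 0], 85]]}}

```text
time: 2.07
tool_pos: [0.3353, -0.2672, 0.4542]
tcp_rot: [3.141, -0.001, 0.002]
wrist_force: [1.2, 1.7, 0.1]
width: 0.996
grip_force: 0.0
```

Tracking is good. Continue to (500, 170, 350).

Emit:
{"api": "step_arm", "payload": {"targets": [[[0, 0, 0], [15, -38, 0], 85], [[0, 0, 0], [15, -38, 0], 85], [[0, 0, 0], [15, -38, 0], 85], [[0, 0, 0], [15, -38, 0], 85], [[0, 0, 0], [15, -38, 0], 85]]}}

```text
time: 2.48
tool_pos: [0.4103, -0.0772, 0.4544]
tcp_rot: [3.141, -0.001, 0.002]
wrist_force: [0.9, -0.6, -0.3]
width: 0.998
grip_force: 0.0
```

Emit:
{"api": "step_arm", "payload": {"targets": [[[0, 0, 0], [15, -38, 0], 85], [[0, 0, 0], [15, -38, 0], 85], [[0, 0, 0], [15, -38, 0], 85], [[0, 0, 0], [15, -38, 0], 85], [[0, 0, 0], [15, -38, 0], 85]]}}

```text
time: 2.9
tool_pos: [0.4854, 0.113, 0.4543]
tcp_rot: [-3.142, -0.001, -0.002]
wrist_force: [-0.1, -0.6, 0.8]
width: 0.998
grip_force: 0.0
```

Emit:
{"api": "step_arm", "payload": {"targets": [[[0, 0, 0], [15, -38, 0], 85], [[0, 0, 0], [0, -18, 35], 85], [[0, 0, 0], [0, 0, 35], 85], [[0, 0, 0], [0, 0, 35], 85], [[0, 0, 0], [0, 0, 0], 85]]}}

```text
time: 3.32
tool_pos: [0.4962, 0.1664, 0.3401]
tcp_rot: [3.137, 0.002, -0.023]
wrist_force: [-1.6, -1.4, -1.1]
width: 0.997
grip_force: 0.0
```

Run:
```python
from h import *
pose()
k,im=look("wrist",list(H),"pics/w1.png")
cv2.imwrite("pics/w1b.png",cv2.resize(im[:,:,::-1],(800,600),interpolation=cv2.INTER_CUBIC))
import pickle; pickle.dump(k,open("k1.pkl","wb"))
```

```text
t 3.32 tcp [496.2 166.4 340.1] z [-0.014 -0.004 -1.   ] tool-x [ 1.     0.001 -0.014] y-dir deg -89.9 w 85.1 F [-1.6 -1.4 -1.1] g 0.0 q [ 0.28 -0.04  1.87 -0.    1.32  1.85]
large_connector_mid
    0.76 [396.6 197.8] [27. 46.] 179.4
   tip [(0.79, array([400.2, 199.4])), (0.58, array([599.1, 197.9]))]
small_connector_mid
   tip []
pouch_mid
   tip [(0.83, array([562.5,  21.9]))]
black_tape_mid
    0.9 [466.9  95.2] [59. 57.] 48.0
    0.75 [ 635.1 -104.7] [49. 20.] 12.0
   tip [(0.68, array([463.6,  96.6]))]
pin_tool_mid
    0.78 [318.5 280.2] [68. 10.] 25.4
   tip [(0.53, array([318.4, 282.4]))]
tray_a
    0.97 [596.8 197.7] [124. 118.] 2.7
    0.59 [495.1 348. ] [132. 122.] 6.1
   tip [(0.66, array([601.4, 196. ])), (0.55, array([494.2, 344.8]))]
tray_b
    0.97 [596.8 197.7] [124. 118.] 2.7
    0.59 [495.1 348. ] [132. 122.] 6.1
   tip [(0.66, array([601.4, 196. ])), (0.55, array([494.2, 344.8]))]
```

View pics/w1b.png

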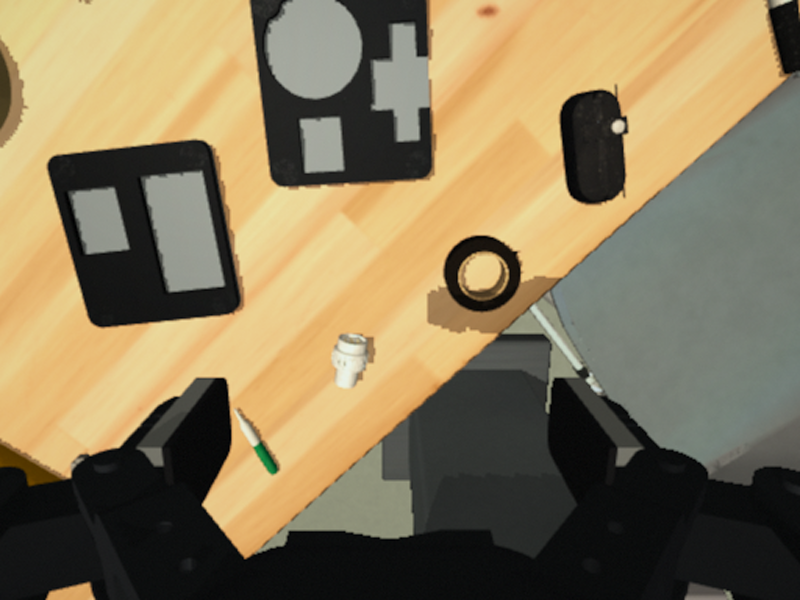

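```bash
cat >> h.py <<'E'
from scipy.optimize import minimize
def pockets(k,im,lo=(100,100,100),minA=250,zp=.008):
    "light grey pocket floors -> world rects mm on mid plane"
    hsv=cv2.cvtColor(im,cv2.COLOR_RGB2HSV); m=((hsv[...,1]<40)&(hsv[...,2]>110)).astype(np.uint8)
    n,lab,st,_=cv2.connectedComponentsWithStats(m)
    for i in range(1,n):
        if st[i,4]<minA: continue
        cs,_=cv2.findContours((lab==i).astype(np.uint8),cv2.RETR_EXTERNAL,cv2.CHAIN_APPROX_NONE)
        p=proj(k,cs[0][:,0,:],zp)[:,:2]*1000
        c,s,a=cv2.minAreaRect(p.astype(np.float32)); m_=cv2.moments(p.astype(np.float32))
        print("px",st[i,:4],"ctr",np.round(c,1),"centroid",np.round([m_['m10']/m_['m00'],m_['m01']/m_['m00']],1),"size",np.round(s,1),"ang",round(a,1))
E
python3 - <<'E'
from h import *
import pickle
k=pickle.load(open("k1.pkl","rb")); im=cv2.imread("pics/w1.png")[:,:,::-1].copy()
pockets(k,im); pose()
E
```

```text
px [171   0  61  63] ctr [625.9 217.5] centroid [626.6 217.7] size [61.4 64.9] ang 0.1
px [238  15  36  76] ctr [604.  158.5] centroid [604.  156.6] size [76.8 38.8] ang 0.1
px [339  55 173 243] ctr [ 439.5 -107.1] centroid [436.4 -78.3] size [229.6 251.5] ang 44.5
px [192  75  28  36] ctr [562.8 214.2] centroid [562.8 214. ] size [37.4 28.7] ang 3.9
px [ 93 110  51  77] ctr [498.8 320.6] centroid [498.6 320.1] size [88.2 44.7] ang 6.1
px [ 46 120  36  42] ctr [507.8 383.1] centroid [507.8 382.7] size [46.7 33.6] ang 6.5
px [213 218  21  30] ctr [392.4 198.2] centroid [393.4 199.9] size [40.  24.9] ang 4.6
t 4.07 tcp [500.3 166.8 349. ] z [ 0.  0. -1.] tool-x [ 1. -0.  0.] y-dir deg -90.0 w 84.9 F [0.3 0.6 0.1] g 0.0 q [ 0.27 -0.04  1.86  0.    1.32  1.85]
```

Emit:
{"api": "step_arm", "payload": {"targets": [[[0, 0, 0], [-24, -6.5, 30], 45], [[0, 0, 0], [-24, -6.5, 30], 45], [[0, 0, 0], [-24, -6.5, 30], 45], [[0, 0, 0], [-24, -6.5, 30], 45], [[0, 0, 0], [-24, -6.5, 30], 45]]}}

```text
time: 4.48
tool_pos: [0.3791, 0.1994, 0.1977]
tcp_rot: [-3.141, 0.001, -0.001]
wrist_force: [0.2, 0.8, 0.1]
width: 0.528
grip_force: 0.0
```

Emit:
{"api": "step_arm", "payload": {"targets": [[[0, 0, 0], [0, 0, 0], 45], [[0, 0, 0], [0, 0, 0], 45], [[0, 0, 0], [0, 0, 0], 45]]}}

```text
time: 4.73
tool_pos: [0.3811, 0.1997, 0.1996]
tcp_rot: [-3.141, -0.001, -0.003]
wrist_force: [0.6, 0.1, 0.8]
width: 0.529
grip_force: 0.0
```

Run:
```python
from h import *
pose();print(nose_length() if callable(nose_length) else nose_length)
k,im=look("wrist",["large_connector_mid","pin_tool_mid"],"pics/w2.png")
```

```text
t 4.73 tcp [381.1 199.7 199.6] z [ 0.002  0.001 -1.   ] tool-x [1.    0.    0.002] y-dir deg -90.0 w 45.2 F [0.6 0.1 0.8] g 0.0 q [ 0.42 -0.12  2.21 -0.    1.04  2.  ]
0.0726
large_connector_mid
    0.7 [396.  198.2] [28. 42.] 168.3
   tip [(0.68, array([399.1, 198.6]))]
pin_tool_mid
    0.6 [333.  286.9] [36. 10.] 24.7
   tip [(0.57, array([319.7, 281.4]))]
```

View pics/w2.png

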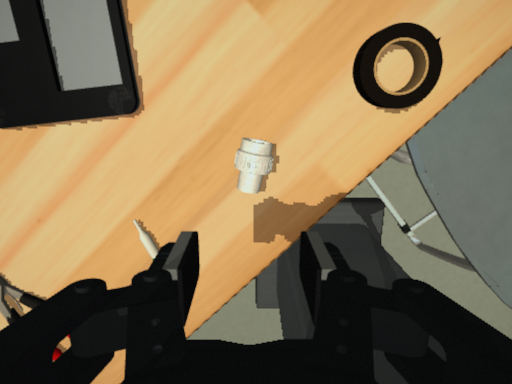

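Emit:
{"api": "step_arm", "payload": {"targets": [[[0, 0, 0], [16.5, 1.3, 20], 45], [[0, 0, 0.092], [0, 0, 35], 45], [[0, 0, 0.092], [0, 0, 35], 45], [[0, 0, 0], [0, 0, 20], 45], [[0, 0, 0], [0, 0, 10.5], 45]]}}

```text
time: 5.4
tool_pos: [0.3958, 0.1972, 0.076]
tcp_rot: [3.126, -0.29, -0.005]
wrist_force: [-0.5, -0.2, -0.1]
width: 0.526
grip_force: 0.0
```

Emit:
{"api": "step_arm", "payload": {"targets": [[[0, 0, 0], [0, 0, 0], 45], [[0, 0, 0], [0, 0, 0], 20], [[0, 0, 0], [0, 0, 0], 20], [[0, 0, 0], [0, 0, 0], 20], [[0, 0, 0], [0, 0, 0], 20]], "grip_force": 30}}

```text
time: 5.82
tool_pos: [0.3981, 0.1986, 0.08]
tcp_rot: [-3.127, 0.289, -0.005]
wrist_force: [-0.2, 0.0, -0.5]
width: 0.313
grip_force: 31.1
```

Run:
```python
from h import *
pose()
```

```text
t 5.82 tcp [398.1 198.6  80. ] z [ 0.003  0.001 -1.   ] tool-x [ 0.983 -0.183  0.003] y-dir deg -100.5 w 26.8 F [-0.2  0.  -0.5] g 31.1 q [0.41 0.1  2.27 0.   0.77 2.16]
```

Emit:
{"api": "step_arm", "payload": {"targets": [[[0, 0, 0], [0, 0, -20], 20], [[0, 0, -0.097], [0, 0, -30], 20], [[0, 0, -0.097], [0, 0, -20], 20], [[0, 0, -0.097], [0, 0, 0], 20]]}}

```text
time: 6.15
tool_pos: [0.4002, 0.1996, 0.154]
tcp_rot: [-3.133, -0.175, -0.015]
wrist_force: [1.4, -0.0, -0.4]
width: 0.315
grip_force: 31.1
```

Emit:
{"api": "step_arm", "payload": {"targets": [[[0, 0, 0], [21.5, -28.6, 0], 20], [[0, 0, 0], [21.5, -28.6, 0], 20], [[0, 0, 0], [21.5, -28.6, 0], 20], [[0, 0, 0], [21.5, -28.6, 0], 20], [[0, 0, 0], [21.5, -28.6, 0], 20]]}}

```text
time: 6.57
tool_pos: [0.4894, 0.3534, 0.1496]
tcp_rot: [-3.136, -0.168, -0.003]
wrist_force: [0.6, 0.2, -0.3]
width: 0.315
grip_force: 31.1
```

Emit:
{"api": "step_arm", "payload": {"targets": [[[0, 0, 0], [21.5, -28.6, 0], 20], [[0, 0, 0], [0, 0, 20], 20], [[0, 0, 0], [0, 0, 10], 20], [[0, 0, 0], [0, 0, 0], 20], [[0, 0, 0], [0, 0, 0], 20]]}}

```text
time: 6.98
tool_pos: [0.5052, 0.381, 0.1171]
tcp_rot: [3.135, 0.167, -0.005]
wrist_force: [0.3, -1.3, -0.0]
width: 0.312
grip_force: 31.1
```

Run:
```python
from h import *
pose()
k=calibration("wrist");im=read_camera("wrist")
cv2.imwrite("pics/w3.png",im[:,:,::-1]); pockets(k,im)
```

```text
t 6.98 tcp [505.2 381.  117.1] z [-0.003 -0.002 -1.   ] tool-x [ 0.994  0.106 -0.004] y-dir deg -83.9 w 26.6 F [ 0.3 -1.3 -0. ] g 31.1 q [ 0.61  0.36  1.85 -0.    0.94  2.07]
px [315 165  88  69] ctr [522.5 323.5] centroid [526. 322.] size [39.  46.2] ang 6.1
px [213 174  69  86] ctr [505.7 382. ] centroid [508.7 382.9] size [50.4 37.7] ang 6.8
```

View pics/w3.png

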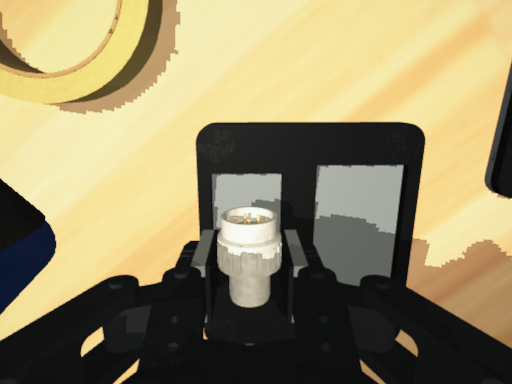

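Run:
```python
from h import *
k=calibration("wrist"); p,M=pose()
def t(uv,z): return (M.T@(proj(k,uv,z)[0]*1000-p)).round(1)
print("pocket far L/R",t((213,174.5),.011),t((281,174.5),.011),"conn top far edge approx",t((249,208),.117-.08+.026), "flange L/R",t((218,245),.117-.08+.014),t((282,245),.117-.08+.014),"near end",t((250,303),.117-.08+.01))
print("pouchpocket far L/R",t((318,165.5),.011),t((404,165.5),.011))
```

```text
t 7.03 tcp [505.8 381.2 118.1] z [-0.002 -0.001 -1.   ] tool-x [ 0.994  0.106 -0.002] y-dir deg -83.9 w 26.8 F [ 0.3  0.2 -0.7] g 31.1 q [ 0.61  0.36  1.85 -0.    0.94  2.07]
pocket far L/R [ 26.3 -19.6 107. ] [ 26.3  16.6 107. ] conn top far edge approx [24.5 -0.4 55. ] flange L/R [  3.7 -13.9  67. ] [ 3.7 14.  67.1] near end [-27.7   0.1  71.1]
pouchpocket far L/R [ 31.1  36.  107. ] [ 31.1  81.4 107.1]
```

Run:
```python
from h import *
k=calibration("wrist"); p,M=pose()
def t(uv,z): return (M.T@(proj(k,uv,z)[0]*1000-p)).round(1)
for a in (.038,.042): print(t((249,208),a))
for a in (.056,.062): print(t((250,304),a))
```

```text
t 7.03 tcp [505.8 381.2 118.1] z [-0.002 -0.001 -1.   ] tool-x [ 0.994  0.106 -0.002] y-dir deg -83.9 w 26.8 F [ 0.3  0.2 -0.7] g 31.1 q [ 0.61  0.36  1.85 -0.    0.94  2.07]
[16.4 -0.4 80. ]
[17.7 -0.4 76. ]
[-22.3   0.   62.1]
[-18.3   0.   56.1]
```

Emit:
{"api": "step_arm", "payload": {"targets": [[[0, 0, 0], [1.5, 0, 0], 20], [[0, 0, 0], [0, 0, 18], 20], [[0, 0, 0], [0, 0, 12], 20], [[0, 0, 0], [0, 0, 3], 20], [[0, 0, 0], [0, 0, 0], 20]]}}

```text
time: 7.45
tool_pos: [0.5077, 0.3818, 0.0851]
tcp_rot: [3.136, 0.167, -0.002]
wrist_force: [0.3, 0.9, -1.1]
width: 0.313
grip_force: 30.8
```

Emit:
{"api": "step_arm", "payload": {"targets": [[[0, 0, 0], [0, 0, 1], 20], [[0, 0, 0], [0, 0, 0], 20]]}}

```text
time: 7.62
tool_pos: [0.5083, 0.3824, 0.0847]
tcp_rot: [-3.137, -0.167, -0.0]
wrist_force: [-0.1, -0.5, -0.5]
width: 0.314
grip_force: 30.8
```

Run:
```python
from h import *
pose()
```

```text
t 7.62 tcp [508.3 382.4  84.7] z [ 0.  0. -1.] tool-x [0.994 0.106 0.   ] y-dir deg -83.9 w 26.8 F [-0.1 -0.5 -0.5] g 30.8 q [ 0.61  0.4   1.86 -0.    0.88  2.07]
```

Emit:
{"api": "step_arm", "payload": {"targets": [[[0, 0, 0], [0, 0, 1], 20], [[0, 0, 0], [0, 0, 0], 20], [[0, 0, 0], [0, 0, 0], 20]]}}

```text
time: 7.87
tool_pos: [0.5084, 0.3825, 0.0846]
tcp_rot: [3.137, 0.168, 0.0]
wrist_force: [-1.6, -2.6, 7.0]
width: 0.314
grip_force: 31.6
```

Emit:
{"api": "step_arm", "payload": {"targets": [[[0, 0, 0], [0, 0, 1], 20], [[0, 0, 0], [0, 0, 0], 20], [[0, 0, 0], [0, 0, 0], 20]]}}

```text
time: 8.12
tool_pos: [0.5084, 0.3825, 0.0846]
tcp_rot: [3.137, 0.168, 0.0]
wrist_force: [-4.4, -3.1, 11.4]
width: 0.317
grip_force: 32.3
```

Emit:
{"api": "step_arm", "payload": {"targets": [[[0, 0, 0], [0, 0, -1.5], 40], [[0, 0, 0], [0, 0, 0], 40], [[0, 0, 0], [0, 0, -20], 40], [[0, 0, 0], [0, 0, -40], 60], [[0, 0, 0], [0, 0, -40], 60]]}}

```text
time: 8.53
tool_pos: [0.5066, 0.3815, 0.182]
tcp_rot: [3.134, 0.168, -0.008]
wrist_force: [0.9, 0.5, 1.2]
width: 0.701
grip_force: 0.0
```

Run:
```python
from h import *
go(545,22,190,97)
look("wrist",["large_connector_mid"],"pics/w4.png")
```

```text
t 8.53 tcp [506.6 381.5 182. ] z [-0.005 -0.003 -1.   ] tool-x [ 0.994  0.107 -0.005] y-dir deg -83.9 w 59.8 F [0.9 0.5 1.2] g 0.0 q [0.61 0.29 1.81 0.   1.05 2.07]
shift [ -0.2 361.5  -7. ] turn [ 0.003  0.005 -0.015]
large_connector_mid
    0.79 [505.1 383.4] [46. 29.] 6.1
   tip [(0.85, array([508.4, 383.3]))]
```

View pics/w4.png

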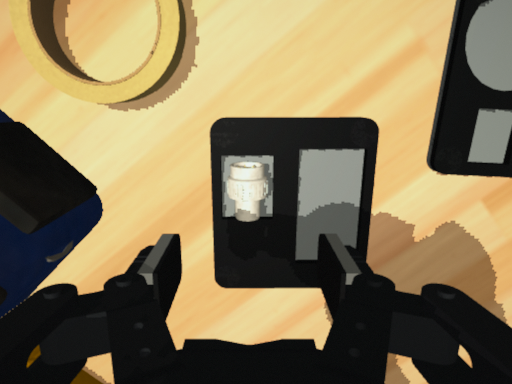

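Emit:
{"api": "step_arm", "payload": {"targets": [[[0, 0, 0], [0, 40, 0], 85], [[0, 0, 0], [0, 40, 0], 85], [[0, 0, 0], [0, 40, 0], 85], [[0, 0, 0], [0, 40, 0], 85], [[0, 0, 0], [0, 40, 0], 85]]}}

```text
time: 9.1
tool_pos: [0.5284, 0.1819, 0.1821]
tcp_rot: [3.136, 0.169, -0.004]
wrist_force: [0.3, -0.6, 0.5]
width: 1.0
grip_force: 0.0
```

Emit:
{"api": "step_arm", "payload": {"targets": [[[0, 0, 0], [0, 40, 0], 85], [[0, 0, 0], [0, 40, 0], 85], [[0, 0, 0], [0, 40, 0], 85], [[0, 0, 0], [0, 40, 0], 85], [[0, 0, 0], [0, 0, 0], 85]]}}

```text
time: 9.52
tool_pos: [0.5462, 0.0186, 0.1824]
tcp_rot: [3.135, 0.16, -0.003]
wrist_force: [0.1, 0.8, 0.8]
width: 0.993
grip_force: 0.0
```

Emit:
{"api": "step_arm", "payload": {"targets": [[[0, 0, 0], [0, 0, 0], 85], [[0, 0, 0], [0, 0, 0], 85]]}}

```text
time: 9.68
tool_pos: [0.5458, 0.0246, 0.1826]
tcp_rot: [-3.137, -0.165, 0.004]
wrist_force: [0.2, -0.4, 0.6]
width: 0.997
grip_force: 0.0
```

Run:
```python
from h import *
pose()
k,im=look("wrist",["pouch_mid","small_connector_mid"],"pics/w5.png")
```

```text
t 9.68 tcp [545.8  24.6 182.6] z [-0.002  0.001 -1.   ] tool-x [ 0.994  0.105 -0.002] y-dir deg -84.0 w 85.1 F [ 0.2 -0.4  0.6] g 0.0 q [-0.    0.13  2.    0.    1.01  1.46]
pouch_mid
    0.88 [560.1  19.8] [80. 39.] 11.5
   tip [(0.92, array([560.3,  20.4]))]
small_connector_mid
   tip []
```

View pics/w5.png

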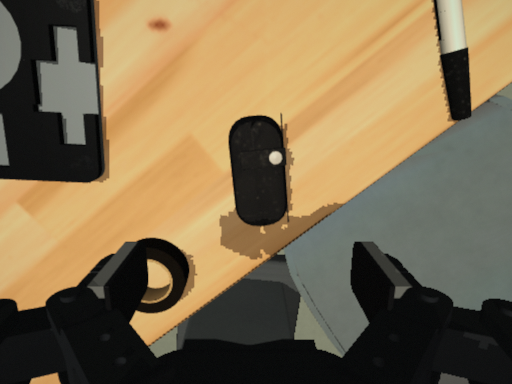

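Emit:
{"api": "step_arm", "payload": {"targets": [[[0, 0, 0], [14, 5.8, 20], 60], [[0, 0, -0.087], [0, 0, 35], 60], [[0, 0, 0], [0, 0, 30], 60], [[0, 0, 0], [0, 0, 15], 60], [[0, 0, 0], [0, 0, 6], 60]]}}

```text
time: 10.35
tool_pos: [0.5586, 0.0214, 0.0744]
tcp_rot: [-3.126, -0.307, 0.009]
wrist_force: [-0.7, -0.2, 0.3]
width: 0.703
grip_force: 0.0
```

Emit:
{"api": "step_arm", "payload": {"targets": [[[0, 0, 0], [0, 0, 0], 60], [[0, 0, 0], [0, 0, 0], 30], [[0, 0, 0], [0, 0, 0], 30], [[0, 0, 0], [0, 0, 0], 30], [[0, 0, 0], [0, 0, 0], 30]], "grip_force": 50}}

```text
time: 10.77
tool_pos: [0.5627, 0.0205, 0.0799]
tcp_rot: [3.127, 0.304, 0.006]
wrist_force: [0.1, 0.4, 3.9]
width: 0.419
grip_force: 50.5
```

Run:
```python
from h import *
go(498.8,320.6,150,96.2)
```

```text
t 10.77 tcp [562.7  20.5  79.9] z [ 0.004  0.    -1.   ] tool-x [0.981 0.193 0.004] y-dir deg -78.9 w 35.8 F [0.1 0.4 3.9] g 50.5 q [-0.01  0.29  2.03  0.    0.82  1.37]
shift [  -4.7 -306.8  -70.3] turn [ 0.    -0.004  0.086]
```

Emit:
{"api": "step_arm", "payload": {"targets": [[[0, 0, 0], [0, 0, -25], 30], [[0, 0, 0.086], [0, 0, -35], 30], [[0, 0, 0], [-3.9, -38.1, -15], 30], [[0, 0, 0], [-3.9, -38.1, 0], 30], [[0, 0, 0], [-3.9, -38.1, 0], 30]]}}

```text
time: 11.18
tool_pos: [0.5388, 0.1335, 0.156]
tcp_rot: [-3.136, -0.165, -0.009]
wrist_force: [0.4, 1.2, -2.0]
width: 0.42
grip_force: 50.6
```

Emit:
{"api": "step_arm", "payload": {"targets": [[[0, 0, 0], [-3.9, -38.1, 0], 30], [[0, 0, 0], [-3.9, -38.1, 0], 30], [[0, 0, 0], [-3.9, -38.1, 0], 30], [[0, 0, 0], [-3.9, -38.1, 0], 30], [[0, 0, 0], [-3.9, -38.1, 0], 30]]}}

```text
time: 11.6
tool_pos: [0.4968, 0.3218, 0.1537]
tcp_rot: [-3.136, -0.169, -0.002]
wrist_force: [0.6, -0.5, -1.2]
width: 0.417
grip_force: 50.6
```

Emit:
{"api": "step_arm", "payload": {"targets": [[[0, 0, 0], [0, 0, 25], 30], [[0, 0, 0], [0, 0, 0], 30], [[0, 0, 0], [0, 0, 0], 30], [[0, 0, 0], [0, 0, 0], 30]]}}

```text
time: 11.93
tool_pos: [0.4974, 0.3194, 0.1282]
tcp_rot: [3.137, 0.168, -0.0]
wrist_force: [-0.0, -0.5, -0.9]
width: 0.418
grip_force: 50.6
```

Run:
```python
from h import *
go(498.7,321,85,96.2)
k=calibration("wrist");im=read_camera("wrist")
cv2.imwrite("pics/w6.png",im[:,:,::-1]); pockets(k,im)
print(locate("wrist","pouch_mid",k))
```

```text
t 11.93 tcp [497.4 319.4 128.2] z [-0. -0. -1.] tool-x [ 0.994  0.107 -0.   ] y-dir deg -83.9 w 35.7 F [-0.  -0.5 -0.9] g 50.6 q [ 0.53  0.27  1.94 -0.    0.93  1.99]
shift [ 1.5 -1.5 43.2] turn [ 0.     0.    -0.001]
px [415   0  97  59] ctr [607.9 221.6] centroid [609.7 219.8] size [27.3 52. ] ang 6.2
px [423  84  61  71] ctr [562.8 214.5] centroid [562.6 214.5] size [37.1 26.6] ang 3.4
px [206 136  85  51] ctr [528.6 323.6] centroid [532.1 324.4] size [28.4 47.3] ang 7.9
px [106 144  70  87] ctr [505.6 383.7] centroid [507.7 383.6] size [51.3 38.5] ang 6.3
([(0.96, array([468.9, 315.4]), array([114.,  56.]), 6.1)], [(0.7, array([470.6, 316.5]))])
```

View pics/w6.png

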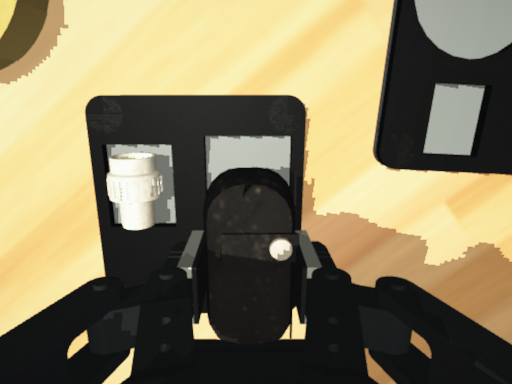

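Run:
```python
from h import *
k=calibration("wrist"); p,M=pose()
def t(uv,z): return (M.T@(proj(k,uv,z)[0]*1000-p)).round(1)
print("pocket far",t((207,136),.011),t((290,136),.011)); print("far end",t((249,168),.05),t((249,186),.076),"near",t((250,342),.076),"sides",t((205,215),.07),t((293,215),.07))
print("conn corner",t((120,229),.011+.017))
```

```text
t 12.08 tcp [498.3 319.3 129. ] z [ 0.002  0.001 -1.   ] tool-x [0.994 0.106 0.002] y-dir deg -83.9 w 35.9 F [ 0.3 -0.9 -0.3] g 50.6 q [ 0.53  0.27  1.94 -0.    0.93  1.99]
pocket far [ 45.4 -23.4 118.1] [ 45.4  22.1 118.1]
far end [35.4 -0.4 79.1] [33.8 -0.4 53.1] near [-34.6   0.1  53. ] sides [ 20.3 -18.   59.1] [20.3 17.2 59.1]
conn corner [ -2.3 -69.6 101.1]
```

Emit:
{"api": "step_arm", "payload": {"targets": [[[0, 0, 0], [2.2, -0.7, 0], 30], [[0, 0, 0], [0, 0, 25], 30], [[0, 0, 0], [0, 0, 13], 30], [[0, 0, 0], [0, 0, 3], 30], [[0, 0, 0], [0, 0, 0], 30]]}}

```text
time: 12.5
tool_pos: [0.4987, 0.32, 0.0858]
tcp_rot: [3.136, 0.168, -0.004]
wrist_force: [0.8, -0.6, -0.9]
width: 0.417
grip_force: 50.6
```

Emit:
{"api": "step_arm", "payload": {"targets": [[[0, 0, 0], [0, 0, 1.5], 30], [[0, 0, 0], [0, 0, 0], 30], [[0, 0, 0], [0, 0, 0], 30]]}}

```text
time: 12.75
tool_pos: [0.4996, 0.321, 0.0856]
tcp_rot: [-3.137, -0.169, -0.0]
wrist_force: [0.0, -0.4, -0.5]
width: 0.418
grip_force: 50.6
```

Emit:
{"api": "step_arm", "payload": {"targets": [[[0, 0, 0], [0, 0, 1.5], 30], [[0, 0, 0], [0, 0, 0], 30], [[0, 0, 0], [0, 0, 0], 30]]}}

```text
time: 13.0
tool_pos: [0.4998, 0.3212, 0.0849]
tcp_rot: [-3.137, -0.169, -0.001]
wrist_force: [-1.0, -0.1, 5.3]
width: 0.419
grip_force: 51.3
```

Emit:
{"api": "step_arm", "payload": {"targets": [[[0, 0, 0], [0, 0, -1], 46], [[0, 0, 0], [0, 0, 0], 46], [[0, 0, 0], [0, 0, -20], 46], [[0, 0, 0], [0, 0, -40], 46], [[0, 0, 0], [0, 0, -40], 46]]}}

```text
time: 13.42
tool_pos: [0.4978, 0.32, 0.1834]
tcp_rot: [3.134, 0.169, -0.008]
wrist_force: [1.3, 1.1, 0.2]
width: 0.538
grip_force: 0.0
```

Run:
```python
from h import *
go(690,12,190,90)
look("wrist",["large_connector_mid","pouch_mid"],"pics/w7.png")
```

```text
t 13.42 tcp [497.8 320.  183.4] z [-0.005 -0.003 -1.   ] tool-x [ 0.994  0.108 -0.005] y-dir deg -83.8 w 45.9 F [1.3 1.1 0.2] g 0.0 q [0.53 0.21 1.9  0.   1.03 1.99]
shift [157.9 326.9  -6.7] turn [0.003 0.005 0.108]
large_connector_mid
    0.71 [505.4 384.6] [42. 30.] 6.2
   tip [(0.84, array([507.4, 385. ]))]
pouch_mid
    0.8 [494.8 320.9] [83. 40.] 4.9
   tip [(0.81, array([497.3, 319.8]))]
```

View pics/w7.png

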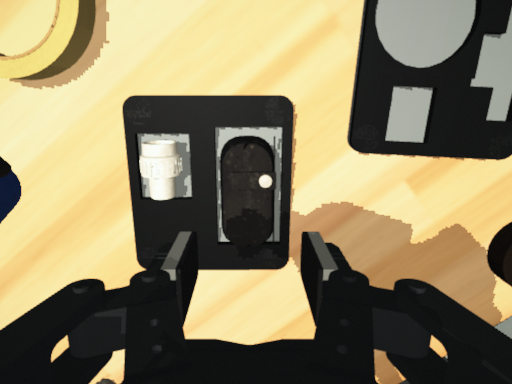

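Emit:
{"api": "step_arm", "payload": {"targets": [[[0, 0, 0.108], [0, 0, 0], 60], [[0, 0, 0], [21, 34.2, 0], 60], [[0, 0, 0], [21, 34.2, 0], 60], [[0, 0, 0], [21, 34.2, 0], 60], [[0, 0, 0], [21, 34.2, 0], 60]]}}

```text
time: 14.08
tool_pos: [0.5824, 0.1826, 0.1822]
tcp_rot: [3.14, 0.002, -0.007]
wrist_force: [0.1, 0.6, -0.5]
width: 0.707
grip_force: 0.0
```

Emit:
{"api": "step_arm", "payload": {"targets": [[[0, 0, 0], [21, 34.2, 0], 60], [[0, 0, 0], [21, 34.2, 0], 60], [[0, 0, 0], [21, 34.2, 0], 60], [[0, 0, 0], [21, 34.2, 0], 60], [[0, 0, 0], [21, 34.2, 0], 60]]}}

```text
time: 14.5
tool_pos: [0.6876, 0.0113, 0.1817]
tcp_rot: [-3.141, 0.001, 0.007]
wrist_force: [0.7, 0.7, -0.2]
width: 0.701
grip_force: 0.0
```

Emit:
{"api": "step_arm", "payload": {"targets": [[[0, 0, 0], [0, 0, 0], 45], [[0, 0, 0], [0, 0, 0], 45], [[0, 0, 0], [0, 0, 0], 45]]}}

```text
time: 14.75
tool_pos: [0.687, 0.013, 0.1822]
tcp_rot: [-3.141, 0.002, 0.007]
wrist_force: [0.3, -0.1, -0.1]
width: 0.531
grip_force: 0.0
```

Run:
```python
from h import *
pose()
k,im=look("wrist",["small_connector_mid"],"pics/w8.png")
```

```text
t 14.75 tcp [687.   13.  182.2] z [-0.005  0.001 -1.   ] tool-x [ 1.    -0.001 -0.005] y-dir deg -90.1 w 45.3 F [ 0.3 -0.1 -0.1] g 0.0 q [-0.02  0.38  1.68  0.    1.08  1.55]
small_connector_mid
    0.87 [696.3  17.1] [22. 32.] 179.0
   tip [(0.91, array([696.8,  17. ])), (0.34, array([606. , 189.8]))]
```

View pics/w8.png

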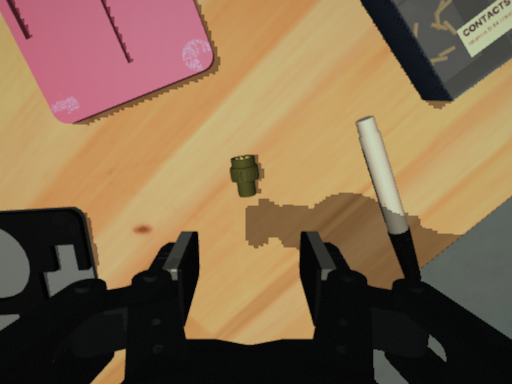

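Run:
```python
from h import *
k=calibration("wrist"); im=cv2.imread("pics/w8.png")
c=im[145:205,220:270]; hsv=cv2.cvtColor(c,cv2.COLOR_BGR2HSV)
m=(hsv[...,2]<110)&(hsv[...,1]>60)
for r in range(0,60,4):
    x=np.where(m[r])[0]
    if len(x): print(r+145,x.min()+220,x.max()+220,hsv[r,x].mean(0).round())
print(proj(k,[(245,176)],.01)*1000); go(696.8,16.8,80,90)
cv2.imwrite("pics/w8c.png",cv2.resize(c,None,fx=8,fy=8,interpolation=cv2.INTER_CUBIC))
```

```text
157 234 254 [ 26. 135.  74.]
161 231 255 [ 28. 141.  71.]
165 232 257 [ 29. 141.  66.]
169 230 258 [ 28. 139.  65.]
173 231 259 [ 28. 139.  69.]
177 231 259 [ 28. 139.  71.]
181 233 255 [ 28. 141.  69.]
185 238 255 [ 28. 142.  68.]
189 238 256 [ 28. 141.  70.]
193 239 255 [ 28. 140.  70.]
[[697.1551  17.9093  10.    ]]
t 14.9 tcp [687.2  14.5 183.7] z [-0.002  0.    -1.   ] tool-x [ 1.     0.001 -0.002] y-dir deg -89.9 w 44.7 F [ 0.5 -0.7 -0.3] g 0.0 q [-0.02  0.38  1.68  0.    1.08  1.55]
shift [  9.8  -2.2 103.7] turn [-0.     0.002  0.001]
```

View pics/w8c.png

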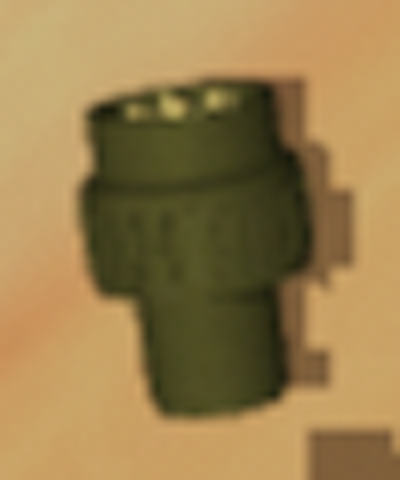

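Emit:
{"api": "step_arm", "payload": {"targets": [[[0, 0, 0], [9.8, -2.8, 20], 40], [[0, 0, -0.12], [0, 0, 35], 40], [[0, 0, 0], [0, 0, 30], 40], [[0, 0, 0], [0, 0, 15], 40], [[0, 0, 0], [0, 0, 6], 40]]}}

```text
time: 15.32
tool_pos: [0.695, 0.0172, 0.0749]
tcp_rot: [-3.135, -0.19, 0.011]
wrist_force: [0.2, 0.1, 0.4]
width: 0.47
grip_force: 0.0
```

Emit:
{"api": "step_arm", "payload": {"targets": [[[0, 0, 0], [0, 0, 0], 40], [[0, 0, 0], [0, 0, 0], 12], [[0, 0, 0], [0, 0, 0], 12], [[0, 0, 0], [0, 0, 0], 12], [[0, 0, 0], [0, 0, 0], 12]], "grip_force": 30}}

```text
time: 15.73
tool_pos: [0.6997, 0.0159, 0.0813]
tcp_rot: [3.136, 0.188, 0.006]
wrist_force: [-0.1, 0.4, 3.1]
width: 0.223
grip_force: 33.4
```

Run:
```python
from h import *
go(562.8,214.3,140,93.2)
```

```text
t 15.73 tcp [699.7  15.9  81.3] z [ 0.004  0.    -1.   ] tool-x [0.993 0.119 0.004] y-dir deg -83.1 w 19.0 F [-0.1  0.4  3.1] g 33.4 q [-0.01  0.51  1.71  0.    0.92  1.44]
shift [-112.  -213.3  -59.3] turn [ 0.    -0.004  0.064]
```

Emit:
{"api": "step_arm", "payload": {"targets": [[[0, 0, 0], [0, 0, -20], 12], [[0, 0, 0.064], [0, 0, -30], 12], [[0, 0, 0], [-21, -34.3, 0], 12], [[0, 0, 0], [-21, -34.3, 0], 12], [[0, 0, 0], [-21, -34.3, 0], 12]]}}

```text
time: 16.15
tool_pos: [0.6302, 0.1155, 0.1311]
tcp_rot: [-3.14, -0.084, -0.006]
wrist_force: [0.1, 1.0, -0.3]
width: 0.226
grip_force: 32.8
```

Emit:
{"api": "step_arm", "payload": {"targets": [[[0, 0, 0], [-21, -34.3, 0], 12], [[0, 0, 0], [-21, -34.3, 0], 12], [[0, 0, 0], [-21, -34.3, 0], 12], [[0, 0, 0], [0, 0, 5], 12], [[0, 0, 0], [0, 0, 0], 12]]}}

```text
time: 16.57
tool_pos: [0.5596, 0.216, 0.1241]
tcp_rot: [3.14, 0.094, 0.0]
wrist_force: [-0.3, 0.2, -1.0]
width: 0.222
grip_force: 32.9
```

Emit:
{"api": "step_arm", "payload": {"targets": [[[0, 0, 0], [0, 0, 0], 12], [[0, 0, 0], [0, 0, 0], 12]]}}

```text
time: 16.73
tool_pos: [0.562, 0.2136, 0.1245]
tcp_rot: [-3.14, -0.086, -0.002]
wrist_force: [0.3, -0.6, 0.1]
width: 0.225
grip_force: 32.8
```

Run:
```python
from h import *
go(562.8,214.3,85,93.2)
k=calibration("wrist");im=read_camera("wrist")
cv2.imwrite("pics/w9.png",im[:,:,::-1]); pockets(k,im)
```

```text
t 16.73 tcp [562.  213.6 124.5] z [ 0.001  0.    -1.   ] tool-x [0.998 0.055 0.001] y-dir deg -86.9 w 19.2 F [ 0.3 -0.6  0.1] g 32.8 q [ 0.32  0.3   1.92 -0.    0.92  1.84]
shift [ 0.8 -0.7 39.5] turn [ 0.    -0.001 -0.001]
px [185  30 127 131] ctr [627.7 218.2] centroid [627.6 218.1] size [66.2 66.2] ang 11.4
px [315  74  78 140] ctr [605.  158.9] centroid [604.7 157.1] size [76.3 40. ] ang 1.1
px [223 184  52  46] ctr [567.2 214.6] centroid [569.6 214.9] size [27.1 29.2] ang 3.2
px [ 26 237  74  25] ctr [535.8 323.4] centroid [537.2 322.1] size [15.5 42.7] ang 0.5
```

View pics/w9.png

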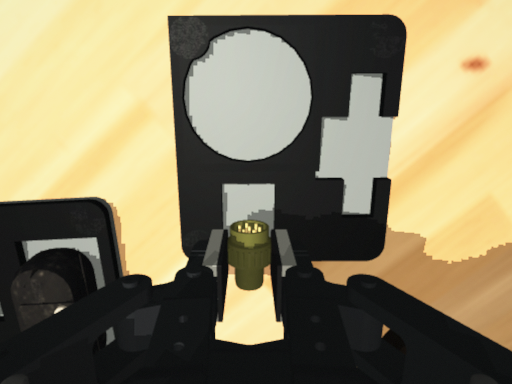

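Run:
```python
from h import *
k=calibration("wrist"); p,M=pose()
def t(uv,z): return (M.T@(proj(k,uv,z)[0]*1000-p)).round(1)
print("pocket far",t((223,184),.011),t((274,184),.011)); print("conn far bottom",t((249,221),.046),"near top",t((250,288),.059),"sides",t((229,248),.053),t((272,248),.053))
print("finger tip edges", t((208,232),.052), t((291,232),.052))
```

```text
t 16.78 tcp [562.1 213.3 124.4] z [ 0.001  0.    -1.   ] tool-x [0.999 0.054 0.001] y-dir deg -86.9 w 19.3 F [-0.4 -1.   0.7] g 32.9 q [ 0.32  0.3   1.92 -0.    0.92  1.84]
pocket far [ 19.4 -14.8 113.5] [ 19.4  13.5 113.5]
conn far bottom [10.5 -0.4 78.4] near top [-16.4   0.1  65.4] sides [ 0.2 -9.4 71.4] [ 0.2 10.  71.4]
finger tip edges [  7.5 -18.7  72.4] [ 7.5 18.4 72.4]
```

Emit:
{"api": "step_arm", "payload": {"targets": [[[0, 0, 0], [3.2, -0.7, 0], 12], [[0, 0, 0], [0, 0, 20], 12], [[0, 0, 0], [0, 0, 13], 12], [[0, 0, 0], [0, 0, 3], 12], [[0, 0, 0], [0, 0, 0], 12]]}}

```text
time: 17.2
tool_pos: [0.5638, 0.2143, 0.0868]
tcp_rot: [3.14, 0.086, -0.004]
wrist_force: [-0.4, 0.2, 0.6]
width: 0.222
grip_force: 32.9
```

Emit:
{"api": "step_arm", "payload": {"targets": [[[0, 0, 0], [0, 0, 1.5], 12], [[0, 0, 0], [0, 0, 0], 12], [[0, 0, 0], [0, 0, 0], 12]]}}

```text
time: 17.45
tool_pos: [0.5642, 0.215, 0.0863]
tcp_rot: [3.14, 0.087, 0.0]
wrist_force: [-0.2, 0.5, 0.2]
width: 0.228
grip_force: 32.9
```

Emit:
{"api": "step_arm", "payload": {"targets": [[[0, 0, 0], [0, 0, 1.5], 12], [[0, 0, 0], [0, 0, 0], 12], [[0, 0, 0], [0, 0, 0], 12]]}}

```text
time: 17.7
tool_pos: [0.5643, 0.2151, 0.0863]
tcp_rot: [3.14, 0.088, 0.0]
wrist_force: [-3.8, -2.3, 8.5]
width: 0.221
grip_force: 33.9
```

Emit:
{"api": "step_arm", "payload": {"targets": [[[0, 0, 0], [0, 0, -1.5], 32], [[0, 0, 0], [0, 0, 0], 32], [[0, 0, 0], [0, 0, -20], 32], [[0, 0, 0], [0, 0, -40], 60], [[0, 0, 0], [0, 0, -40], 85]]}}

```text
time: 18.12
tool_pos: [0.5622, 0.2147, 0.1847]
tcp_rot: [3.139, 0.088, -0.009]
wrist_force: [1.3, 0.6, 0.7]
width: 0.645
grip_force: 0.0
```

Run:
```python
from h import *
go(450,96,185,93.2)
look("wrist",["small_connector_mid","black_tape_mid"],"pics/w10.png")
```

```text
t 18.12 tcp [562.2 214.7 184.7] z [-0.006 -0.002 -1.   ] tool-x [ 0.998  0.056 -0.006] y-dir deg -86.8 w 55.1 F [1.3 0.6 0.7] g 0.0 q [0.32 0.23 1.88 0.   1.04 1.84]
shift [-118.6  112.2    0.5] turn [0.001 0.006 0.   ]
small_connector_mid
    0.69 [559.2 215.4] [32. 21.] 3.2
    0.49 [601.8 197.2] [134. 120.] 3.4
   tip [(0.97, array([559.8, 215.3]))]
black_tape_mid
    0.79 [491.2  94. ] [31. 16.] 80.8
   tip []
```

View pics/w10.png

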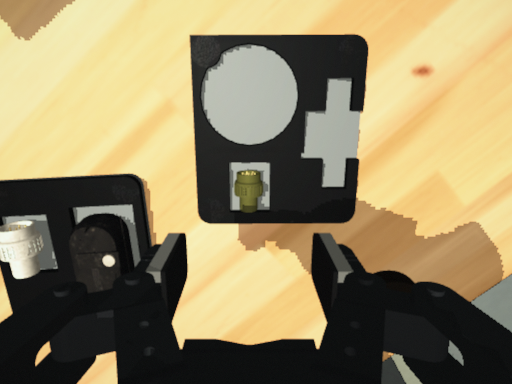

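Emit:
{"api": "step_arm", "payload": {"targets": [[[0, 0, 0], [-24, 22.4, 0], 85], [[0, 0, 0], [-24, 22.4, 0], 85], [[0, 0, 0], [-24, 22.4, 0], 85], [[0, 0, 0], [-24, 22.4, 0], 85], [[0, 0, 0], [-24, 22.4, 0], 85]]}}

```text
time: 18.78
tool_pos: [0.4476, 0.0957, 0.1837]
tcp_rot: [3.14, 0.089, -0.008]
wrist_force: [0.6, -0.6, 0.6]
width: 0.995
grip_force: 0.0
```

Emit:
{"api": "step_arm", "payload": {"targets": [[[0, 0, 0], [0, 0, 0], 85], [[0, 0, 0], [0, 0, 0], 85], [[0, 0, 0], [0, 0, 0], 85]]}}

```text
time: 19.03
tool_pos: [0.4502, 0.0967, 0.1853]
tcp_rot: [-3.14, -0.087, 0.002]
wrist_force: [0.7, -0.8, 0.2]
width: 0.996
grip_force: 0.0
```

Run:
```python
from h import *
k,im=look("wrist",["black_tape_mid"],"pics/w11.png")
go(466,95.5,80,93.2)
hsv=cv2.cvtColor(im,cv2.COLOR_RGB2HSV); m=(hsv[...,2]<60).astype(np.uint8); m[225:]=0; 
n,l,st,c=cv2.connectedComponentsWithStats(m)
for i in range(1,n):
    if st[i,4]>300: print(st[i],c[i])
```

```text
black_tape_mid
    0.89 [466.2  95. ] [59. 59.] 151.6
   tip [(0.66, array([562.7, 217.6]))]
t 19.18 tcp [451.4  97.4 186.2] z [ 0.  0. -1.] tool-x [0.998 0.056 0.   ] y-dir deg -86.8 w 85.1 F [0.5 0.3 0.5] g 0.0 q [ 0.16 -0.03  2.17  0.    1.01  1.67]
shift [ 14.5   2.7 106.2] turn [-0.    -0.     0.001]
[  17    0  186   60 9008] [113.5895  30.7581]
[ 215  126   79   80 2607] [253.8765 164.3234]
```

Emit:
{"api": "step_arm", "payload": {"targets": [[[0, 0, 0], [14.7, 3.2, 20], 85], [[0, 0, 0], [0, 0, 38], 85], [[0, 0, 0], [0, 0, 32], 80], [[0, 0, 0], [0, 0, 17], 80], [[0, 0, 0], [0, 0, 6], 80]]}}

```text
time: 19.6
tool_pos: [0.4634, 0.0946, 0.0698]
tcp_rot: [3.14, 0.089, -0.01]
wrist_force: [-1.2, 1.0, -1.0]
width: 0.936
grip_force: 0.0
```

Emit:
{"api": "step_arm", "payload": {"targets": [[[0, 0, 0], [0, 0, 0], 80], [[0, 0, 0], [0, 0, 0], 80], [[0, 0, 0], [0, 0, 0], 50], [[0, 0, 0], [0, 0, 0], 50], [[0, 0, 0], [0, 0, 0], 50]], "grip_force": 40}}

```text
time: 20.02
tool_pos: [0.4671, 0.0947, 0.0755]
tcp_rot: [-3.14, -0.088, -0.006]
wrist_force: [-1.0, -0.2, 4.9]
width: 0.639
grip_force: 42.1
```

Emit:
{"api": "step_arm", "payload": {"targets": [[[0, 0, 0], [0, 0, 0], 50], [[0, 0, 0], [0, 0, 0], 50]]}}

```text
time: 20.18
tool_pos: [0.467, 0.0947, 0.0755]
tcp_rot: [-3.14, -0.088, -0.006]
wrist_force: [-1.0, 0.4, 6.0]
width: 0.641
grip_force: 42.2
```

Run:
```python
from h import *
go(627.7,218.1,150,93.1)
```

```text
t 20.18 tcp [467.   94.7  75.5] z [ 0.004  0.001 -1.   ] tool-x [0.998 0.056 0.004] y-dir deg -86.8 w 54.7 F [-1.   0.4  6. ] g 42.2 q [0.15 0.16 2.21 0.   0.77 1.66]
shift [ 167.6 -114.3  -73.8] turn [-0.001 -0.004  0.002]
```

Emit:
{"api": "step_arm", "payload": {"targets": [[[0, 0, 0], [0, 0, -35], 50], [[0, 0, 0], [0, 0, -38], 50], [[0, 0, 0], [33.5, -22.9, 0], 50], [[0, 0, 0], [33.5, -22.9, 0], 50], [[0, 0, 0], [33.5, -22.9, 0], 50]]}}

```text
time: 20.6
tool_pos: [0.5641, 0.1695, 0.1502]
tcp_rot: [-3.139, -0.086, -0.01]
wrist_force: [1.3, -1.3, -0.7]
width: 0.638
grip_force: 43.0
```

Emit:
{"api": "step_arm", "payload": {"targets": [[[0, 0, 0], [33.5, -22.9, 0], 50], [[0, 0, 0], [33.5, -22.9, 0], 50], [[0, 0, 0], [0, 0, 20], 50], [[0, 0, 0], [0, 0, 0], 50], [[0, 0, 0], [0, 0, 0], 50]]}}

```text
time: 21.02
tool_pos: [0.6253, 0.218, 0.1254]
tcp_rot: [3.139, 0.088, -0.004]
wrist_force: [-0.3, 0.2, -0.3]
width: 0.639
grip_force: 43.0
```

Emit:
{"api": "step_arm", "payload": {"targets": [[[0, 0, 0], [0, 0, 0], 50], [[0, 0, 0], [0, 0, 0], 50]]}}

```text
time: 21.18
tool_pos: [0.626, 0.2175, 0.1274]
tcp_rot: [-3.14, -0.087, -0.001]
wrist_force: [-0.9, -0.8, -0.6]
width: 0.638
grip_force: 43.0
```

Run:
```python
from h import *
go(627.7,218.1,80,93.1)
k=calibration("wrist"); p,M=pose(); im=read_camera("wrist")
cv2.imwrite("pics/w12.png",im[:,:,::-1]); pockets(k,im)
K=np.array(k["camera_matrix"])
for r in cut_out("wrist","black_tape_mid")[:2]:
    print(r["score"],r["extent"])
    zu=(p[2]-75.5)/1000
    l,t_,rr,b=r["extent"]; 
    f=lambda uv,z:(M.T@(proj(k,uv,z)[0]*1000-p)).round(1)
    print("far bottom",f(((l+rr)/2,t_),zu),"sides",f((l,(t_+b)/2),zu+.019),f((rr,(t_+b)/2),zu+.019),"near top",f(((l+rr)/2,b),zu+.019))
```

```text
t 21.18 tcp [626.  217.5 127.4] z [ 0.001  0.    -1.   ] tool-x [0.998 0.055 0.001] y-dir deg -86.8 w 54.5 F [-0.9 -0.8 -0.6] g 43.0 q [ 0.3   0.39  1.78 -0.    0.97  1.81]
shift [ 1.7 -0.5 47.4] turn [-0.    -0.001  0.001]
t 21.18 tcp [626.  217.5 127.4] z [ 0.001  0.    -1.   ] tool-x [0.998 0.055 0.001] y-dir deg -86.8 w 54.5 F [-0.9 -0.8 -0.6] g 43.0 q [ 0.3   0.39  1.78 -0.    0.97  1.81]
px [192 155 112  59] ctr [644.3 220.7] centroid [647.3 220.1] size [32.4 64.9] ang 6.6
px [341 192  29  21] ctr [636.5 156.9] centroid [636.7 156.7] size [12.1 16. ] ang 3.2
px [221 224  42  13] ctr [615.7 221.9] centroid [616.1 221.8] size [ 7.1 24.6] ang 6.3
0.92 [182.0, 185.2, 315.9, 319.9]
far bottom [28.4 -0.4 75.5] sides [  5.1 -27.5  56.5] [ 5.1 26.7 56.5] near top [-26.4  -0.4  56.5]
```

Emit:
{"api": "step_arm", "payload": {"targets": [[[0, 0, 0], [1, -0.3, 0], 50], [[0, 0, 0], [0, 0, 25], 50], [[0, 0, 0], [0, 0, 15], 50], [[0, 0, 0], [0, 0, 4], 50], [[0, 0, 0], [0, 0, 0], 50]]}}

```text
time: 21.7
tool_pos: [0.626, 0.2178, 0.0813]
tcp_rot: [3.139, 0.087, -0.005]
wrist_force: [0.1, -0.1, -0.1]
width: 0.639
grip_force: 43.0
```

Emit:
{"api": "step_arm", "payload": {"targets": [[[0, 0, 0], [0, 0, 1.5], 50], [[0, 0, 0], [0, 0, 0], 50], [[0, 0, 0], [0, 0, 0], 50]]}}

```text
time: 21.95
tool_pos: [0.6271, 0.2183, 0.0808]
tcp_rot: [3.14, 0.088, -0.0]
wrist_force: [0.8, 0.1, 0.1]
width: 0.639
grip_force: 43.0
```

Emit:
{"api": "step_arm", "payload": {"targets": [[[0, 0, 0], [0, 0, 1.5], 50], [[0, 0, 0], [0, 0, 0], 50], [[0, 0, 0], [0, 0, 0], 50]]}}

```text
time: 22.2
tool_pos: [0.6273, 0.2184, 0.0806]
tcp_rot: [-3.14, -0.088, -0.0]
wrist_force: [-2.2, -0.8, 6.4]
width: 0.637
grip_force: 43.6
```

Emit:
{"api": "step_arm", "payload": {"targets": [[[0, 0, 0], [0, 0, -1], 66], [[0, 0, 0], [0, 0, 0], 66], [[0, 0, 0], [0, 0, -20], 66], [[0, 0, 0], [0, 0, -40], 66], [[0, 0, 0], [0, 0, -40], 66]]}}

```text
time: 22.62
tool_pos: [0.6253, 0.2178, 0.1785]
tcp_rot: [3.139, 0.088, -0.009]
wrist_force: [1.0, 0.6, 0.8]
width: 0.773
grip_force: 0.0
```

Run:
```python
from h import *
k,im=look("wrist",["black_tape_mid"],"pics/w13.png"); pockets(k,im)
go(310,278,185,93.2)
```

```text
black_tape_mid
    0.68 [624.5 218.9] [61. 61.] 48.4
   tip []
px [224 141  67  26] ctr [653.8 212.9] centroid [654.7 211.5] size [48.6 13.6] ang 81.9
px [233 169  39  37] ctr [627.1 215.9] centroid [626.8 216.5] size [27.1 27.7] ang 3.2
px [304 171  42  42] ctr [626.7 162.9] centroid [628.5 159.6] size [31.1 29.1] ang 3.5
t 22.77 tcp [630.4 219.4 185.8] z [ 0.01   0.003 -1.   ] tool-x [0.998 0.056 0.01 ] y-dir deg -86.8 w 66.3 F [ 0.4  0.1 -0.3] g 0.0 q [0.3  0.34 1.74 0.   1.06 1.81]
shift [-316.6  -76.4   -2.2] turn [-0.002 -0.01  -0.   ]
```

Emit:
{"api": "step_arm", "payload": {"targets": [[[0, 0, 0], [-39.2, -9.7, 0], 50], [[0, 0, 0], [-39.2, -9.7, 0], 40], [[0, 0, 0], [-39.2, -9.7, 0], 40], [[0, 0, 0], [-39.2, -9.7, 0], 40], [[0, 0, 0], [-39.2, -9.7, 0], 40]]}}

```text
time: 23.18
tool_pos: [0.4261, 0.2553, 0.1785]
tcp_rot: [3.139, 0.086, -0.004]
wrist_force: [-0.3, 1.0, 0.5]
width: 0.473
grip_force: 0.0
```

Emit:
{"api": "step_arm", "payload": {"targets": [[[0, 0, 0], [-39.2, -9.7, 0], 40], [[0, 0, 0], [-39.2, -9.7, 0], 40], [[0, 0, 0], [-39.2, -9.7, 0], 40], [[0, 0, 0], [0, 0, 0], 40], [[0, 0, 0], [0, 0, 0], 40]]}}

```text
time: 23.6
tool_pos: [0.3071, 0.2779, 0.1788]
tcp_rot: [3.139, 0.093, -0.003]
wrist_force: [-0.2, -0.6, 0.8]
width: 0.465
grip_force: 0.0
```

Emit:
{"api": "step_arm", "payload": {"targets": [[[0, 0, 0], [0, 0, 0], 40], [[0, 0, 0], [0, 0, 0], 40]]}}

```text
time: 23.77
tool_pos: [0.3106, 0.2784, 0.1802]
tcp_rot: [3.14, 0.087, 0.001]
wrist_force: [0.0, 1.1, 0.2]
width: 0.468
grip_force: 0.0
```

Run:
```python
from h import *
k,im=look("wrist",["pin_tool_mid"],"pics/w14.png")
for r in cut_out("wrist","pin_tool_mid")[:1]:
    v,u=np.where(r["region"]); q=proj(k,np.c_[u,v],.0045)[:,:2]*1000; c=q.mean(0); w,V=np.linalg.eigh(np.cov((q-c).T)); e=V[:,1]; s=(q-c)@e
    print("pca",c,np.degrees(np.arctan2(e[1],e[0]))%180, "mid",c+e*(s.min()+s.max())/2, s.max()-s.min(), r["extent"])
go(318.5,281.5,75,93.2)
```

```text
pin_tool_mid
    0.61 [319.1 279.8] [69.  9.] 26.1
   tip [(0.93, array([319.1, 279.1]))]
pca [316.4208 278.5904] 26.177975090083066 mid [319.0336 279.8747] 68.80781755283176 [227.6, 137.0, 273.4, 221.5]
t 23.97 tcp [310.7 278.2 180.3] z [-0. -0. -1.] tool-x [ 0.999  0.054 -0.   ] y-dir deg -86.9 w 40.1 F [-0.   0.4 -0.5] g 0.0 q [ 0.67 -0.12  2.26 -0.    1.01  2.19]
shift [  7.9  -2.9 105.3] turn [ 0.     0.    -0.002]
```

Emit:
{"api": "step_arm", "payload": {"targets": [[[0, 0, 0], [8.4, -1.1, 5], 30], [[0, 0, -0.1], [0, 0, 30], 30], [[0, 0, -0.1], [0, 0, 30], 30], [[0, 0, -0.1], [0, 0, 20], 30], [[0, 0, -0.102], [0, 0, 12], 30]]}}

```text
time: 24.38
tool_pos: [0.3176, 0.2787, 0.0805]
tcp_rot: [3.056, 0.719, -0.005]
wrist_force: [-1.4, -0.7, -0.1]
width: 0.346
grip_force: 0.0
```

Emit:
{"api": "step_arm", "payload": {"targets": [[[0, 0, 0], [0, 0, 6], 30], [[0, 0, 0], [0, 0, 0], 30], [[0, 0, 0], [0, 0, 0], 30]], "grip_force": 25}}

```text
time: 24.63
tool_pos: [0.3187, 0.28, 0.0774]
tcp_rot: [3.061, 0.708, -0.0]
wrist_force: [0.1, 0.1, 0.0]
width: 0.349
grip_force: 0.0
```

Run:
```python
from h import *
go(319,279.8,77,116.2)
k=calibration("wrist");im=read_camera("wrist")
for r in cut_out("wrist","pin_tool_mid")[:1]:
    v,u=np.where(r["region"]); q=proj(k,np.c_[u,v],.0045)[:,:2]*1000; c=q.mean(0); w,V=np.linalg.eigh(np.cov((q-c).T)); e=V[:,1]; s=(q-c)@e
    print("pca",c,np.degrees(np.arctan2(e[1],e[0]))%180, "mid",c+e*(s.min()+s.max())/2, s.max()-s.min(), r["extent"])
```

```text
t 24.63 tcp [318.7 280.   77.4] z [-0. -0. -1.] tool-x [ 0.898  0.439 -0.   ] y-dir deg -63.9 w 29.8 F [0.1 0.1 0. ] g 0.0 q [ 0.66  0.07  2.31 -0.    0.76  1.78]
shift [0.2 0.3 0.4] turn [ 0.     0.    -0.002]
pca [316.7139 278.4737] 26.02926812314584 mid [318.6139 279.4016] 69.93642736082683 [240.8, 174.5, 266.0, 318.5]
```

Spot on; close, then lift a little and check the grip.

Emit:
{"api": "step_arm", "payload": {"targets": [[[0, 0, 0], [0, 0, 0], 2], [[0, 0, 0], [0, 0, 0], 2], [[0, 0, 0], [0, 0, 0], 2], [[0, 0, 0], [0, 0, 0], 2], [[0, 0, 0], [0, 0, 0], 2]]}}

```text
time: 25.15
tool_pos: [0.3189, 0.2806, 0.0785]
tcp_rot: [-3.059, -0.713, -0.003]
wrist_force: [0.5, -0.6, 6.2]
width: 0.085
grip_force: 26.5
```

Run:
```python
from h import *
go(603.9,156.5,150,93.1)
```

```text
t 25.15 tcp [318.9 280.6  78.5] z [ 0.002  0.001 -1.   ] tool-x [0.897 0.442 0.002] y-dir deg -63.8 w 7.2 F [ 0.5 -0.6  6.2] g 26.5 q [ 0.66  0.06  2.31 -0.    0.76  1.78]
shift [201.  237.2 -71.2] turn [-0.001 -0.002  0.404]
```

Emit:
{"api": "step_arm", "payload": {"targets": [[[0, 0, 0], [0, 0, -20], 2], [[0, 0, 0.101], [0, 0, -30], 2], [[0, 0, 0.101], [0, 0, -25], 2], [[0, 0, 0.101], [0, 0, 0], 2], [[0, 0, 0.101], [0, 0, 0], 2]]}}

```text
time: 25.57
tool_pos: [0.3193, 0.281, 0.1547]
tcp_rot: [-3.138, -0.077, -0.006]
wrist_force: [-1.4, 0.4, -0.5]
width: 0.087
grip_force: 25.7
```

Emit:
{"api": "step_arm", "payload": {"targets": [[[0, 0, 0], [34.7, 17.4, 0], 2], [[0, 0, 0], [34.7, 17.4, 0], 2], [[0, 0, 0], [34.7, 17.4, 0], 2], [[0, 0, 0], [34.7, 17.4, 0], 2], [[0, 0, 0], [34.7, 17.4, 0], 2]]}}

```text
time: 25.98
tool_pos: [0.4973, 0.2014, 0.1524]
tcp_rot: [-3.14, -0.085, -0.0]
wrist_force: [0.3, 1.0, -0.2]
width: 0.09
grip_force: 25.8
```

Emit:
{"api": "step_arm", "payload": {"targets": [[[0, 0, 0], [34.7, 17.4, 0], 2], [[0, 0, 0], [34.7, 17.4, 0], 2], [[0, 0, 0], [34.7, 17.4, 0], 2], [[0, 0, 0], [0, 0, 25], 2], [[0, 0, 0], [0, 0, 0], 2]]}}

```text
time: 26.4
tool_pos: [0.6029, 0.1541, 0.124]
tcp_rot: [3.14, 0.08, -0.006]
wrist_force: [-1.8, -0.3, -1.6]
width: 0.087
grip_force: 25.8
```

Emit:
{"api": "step_arm", "payload": {"targets": [[[0, 0, 0], [0, 0, 0], 2], [[0, 0, 0], [0, 0, 0], 2]]}}

```text
time: 26.57
tool_pos: [0.6019, 0.156, 0.1271]
tcp_rot: [3.14, 0.085, -0.003]
wrist_force: [0.3, -0.7, -0.6]
width: 0.086
grip_force: 25.8
```

Run:
```python
from h import *
go(603.9,156.5,84,93.1)
k=calibration("wrist"); p,M=pose(); im=read_camera("wrist"); cv2.imwrite("pics/w15.png",im[:,:,::-1]); pockets(k,im)
zm=(p[2]-78.5)/1000+.0045
for r in cut_out("wrist","pin_tool_mid")[:1]:
    v,u=np.where(r["region"]); q=((proj(k,np.c_[u,v],zm)*1000-p)@M)[:,:2]; c=q.mean(0); w,V=np.linalg.eigh(np.cov((q-c).T)); e=V[:,1]; s=(q-c)@e
    print(r["score"],"tool frame pca",c,np.degrees(np.arctan2(e[1],e[0]))%180, "mid",c+e*(s.min()+s.max())/2, s.max()-s.min(), r["extent"])
```

```text
t 26.57 tcp [601.9 156.  127.1] z [-0.002 -0.    -1.   ] tool-x [ 0.999  0.054 -0.002] y-dir deg -86.9 w 7.4 F [ 0.3 -0.7 -0.6] g 25.8 q [0.21 0.33 1.87 0.   0.94 1.73]
shift [ 2.1 -0.4 43.1] turn [ 0.     0.002 -0.   ]
t 26.57 tcp [601.9 156.  127.1] z [-0.002 -0.    -1.   ] tool-x [ 0.999  0.054 -0.002] y-dir deg -86.9 w 7.4 F [ 0.3 -0.7 -0.6] g 25.8 q [0.21 0.33 1.87 0.   0.94 1.73]
px [104 103  97 116] ctr [633.6 206.5] centroid [638.4 202.6] size [66.  39.6] ang 26.1
px [113 138  51  54] ctr [627.2 220.3] centroid [626.9 220.2] size [30.3 28. ] ang 3.1
px [211 143  70  94] ctr [615.4 158.1] centroid [612.6 157.8] size [55.1 40.4] ang 0.1
px [126 243  49  42] ctr [566.2 214.5] centroid [572.7 210.5] size [27.5 27.7] ang 3.1
0.81 tool frame pca [-2.1894 -0.6264] 179.9854209200837 mid [-1.5859 -0.6265] 70.66108306465516 [235.3, 173.0, 262.8, 320.1]
```

Emit:
{"api": "step_arm", "payload": {"targets": [[[0, 0, 0], [2, 0, 0], 2], [[0, 0, 0], [0, 0, 20], 2], [[0, 0, 0], [0, 0, 10], 2], [[0, 0, 0], [0, 0, 0], 2], [[0, 0, 0], [0, 0, 0], 2]]}}

```text
time: 27.08
tool_pos: [0.6037, 0.156, 0.0967]
tcp_rot: [3.14, 0.085, -0.003]
wrist_force: [0.3, -0.3, 1.2]
width: 0.087
grip_force: 25.8
```

Run:
```python
from h import *
go(604,156.5,84,93.1)
k=calibration("wrist"); p,M=pose(); im=read_camera("wrist"); cv2.imwrite("pics/w16.png",im[:,:,::-1]); pockets(k,im)
zm=(p[2]-78.5)/1000+.0045
for r in cut_out("wrist","pin_tool_mid")[:1]:
    v,u=np.where(r["region"]); q=((proj(k,np.c_[u,v],zm)*1000-p)@M)[:,:2]; c=q.mean(0); w,V=np.linalg.eigh(np.cov((q-c).T)); e=V[:,1]; s=(q-c)@e
    print(r["score"],"mid",c+e*(s.min()+s.max())/2, s.max()-s.min(), r["extent"])
```

```text
t 27.08 tcp [603.7 156.   96.7] z [-0.002 -0.    -1.   ] tool-x [ 0.999  0.054 -0.002] y-dir deg -86.9 w 7.4 F [ 0.3 -0.3  1.2] g 25.8 q [0.21 0.37 1.88 0.   0.89 1.73]
shift [ 0.3 -0.4 12.7] turn [0.    0.002 0.   ]
t 27.08 tcp [603.7 156.   96.7] z [-0.002 -0.    -1.   ] tool-x [ 0.999  0.054 -0.002] y-dir deg -86.9 w 7.4 F [ 0.3 -0.3  1.2] g 25.8 q [0.21 0.37 1.88 0.   0.89 1.73]
px [ 78 109 114 133] ctr [634.1 206.3] centroid [638.8 202.7] size [65.9 38.3] ang 27.6
px [ 89 150  58  62] ctr [626.9 220.7] centroid [626.6 220.6] size [27.1 29.6] ang 88.6
px [207 156  79  87] ctr [621.1 159.2] centroid [619.5 157.9] size [43.2 38.7] ang 4.7
px [107 271  53  13] ctr [576.2 214.9] centroid [577.5 218.4] size [ 6.9 27. ] ang 3.1
0.85 mid [-0.9978 -0.645 ] 69.56587906128235 [236.1, 173.6, 261.0, 317.4]
```

Emit:
{"api": "step_arm", "payload": {"targets": [[[0, 0, 0], [-0.5, 0.6, 5], 2], [[0, 0, 0], [0, 0, 4], 2], [[0, 0, 0], [0, 0, 2], 2], [[0, 0, 0], [0, 0, 0], 2], [[0, 0, 0], [0, 0, 0], 2]]}}

```text
time: 27.6
tool_pos: [0.6041, 0.1553, 0.0861]
tcp_rot: [3.14, 0.084, -0.001]
wrist_force: [0.2, 0.0, -0.3]
width: 0.086
grip_force: 25.8
```

Emit:
{"api": "step_arm", "payload": {"targets": [[[0, 0, 0], [0, 0, 1.5], 2], [[0, 0, 0], [0, 0, 0], 2], [[0, 0, 0], [0, 0, 0], 2]]}}

```text
time: 27.85
tool_pos: [0.6043, 0.1553, 0.0849]
tcp_rot: [3.14, 0.084, -0.0]
wrist_force: [-0.1, 0.4, -0.5]
width: 0.087
grip_force: 25.8
```

Emit:
{"api": "step_arm", "payload": {"targets": [[[0, 0, 0], [0, 0, 1.2], 2], [[0, 0, 0], [0, 0, 0], 2], [[0, 0, 0], [0, 0, 0], 2]]}}

```text
time: 28.1
tool_pos: [0.6043, 0.1553, 0.0837]
tcp_rot: [-3.14, -0.084, 0.0]
wrist_force: [0.5, 0.6, -1.0]
width: 0.085
grip_force: 25.8
```

Emit:
{"api": "step_arm", "payload": {"targets": [[[0, 0, 0], [0, 0, 0.7], 2], [[0, 0, 0], [0, 0, 0], 2], [[0, 0, 0], [0, 0, 0], 2]]}}

```text
time: 28.35
tool_pos: [0.6044, 0.1554, 0.0835]
tcp_rot: [-3.14, -0.085, -0.0]
wrist_force: [-2.9, -0.7, 3.8]
width: 0.09
grip_force: 26.3
```

Emit:
{"api": "step_arm", "payload": {"targets": [[[0, 0, 0], [0, 0, 0.7], 2], [[0, 0, 0], [0, 0, 0], 2], [[0, 0, 0], [0, 0, 0], 2]]}}

```text
time: 28.6
tool_pos: [0.6044, 0.1554, 0.0835]
tcp_rot: [3.14, 0.085, 0.0]
wrist_force: [-2.7, -0.6, 8.1]
width: 0.09
grip_force: 26.7
```

Emit:
{"api": "step_arm", "payload": {"targets": [[[0, 0, 0], [0, 0, -1], 14], [[0, 0, 0], [0, 0, 0], 14], [[0, 0, 0], [0, 0, -5], 14], [[0, 0, 0], [0, 0, -30], 14], [[0, 0, 0], [0, 0, -40], 30]]}}

```text
time: 29.02
tool_pos: [0.6009, 0.1546, 0.1543]
tcp_rot: [3.139, 0.084, -0.015]
wrist_force: [0.4, -0.1, 0.1]
width: 0.293
grip_force: 0.0
```

Emit:
{"api": "step_arm", "payload": {"targets": [[[0, 0, 0], [-30, 0, -25], 30], [[0, 0, 0], [-30, 0, -25], 30], [[0, 0, 0], [-30, 0, 0], 30], [[0, 0, 0], [0, 0, 0], 30], [[0, 0, 0], [0, 0, 0], 30]]}}

```text
time: 29.43
tool_pos: [0.5131, 0.1504, 0.2086]
tcp_rot: [-3.14, -0.085, -0.001]
wrist_force: [0.2, 0.7, 0.1]
width: 0.35
grip_force: 0.0
```

Run:
```python
from h import *
p,M=pose()
H2=dict(large_connector_mid=.019,small_connector_mid=.015,pouch_mid=.019,black_tape_mid=.0145,pin_tool_mid=.0095); H.update(H2)
k,im=look("wrist",list(H2),"pics/end.png")
O=dict(a=(495.9,348.5,96.2),b=(601.9,196.6,93.1))
for n,t,x,y in [("large",'a',33,-16),("pouch",'a',-28,0),("small",'b',20,38),("tape",'b',20,-27),("pin",'b',-42,0)]:
    X,Y,a=O[t];a=np.radians(a);print(n,np.round([X+x*np.cos(a)-y*np.sin(a),Y+x*np.sin(a)+y*np.cos(a)],1))
```

```text
t 29.43 tcp [513.1 150.4 208.6] z [ 0.  0. -1.] tool-x [0.999 0.054 0.001] y-dir deg -86.9 w 29.9 F [0.2 0.7 0.1] g 0.0 q [ 0.24  0.08  2.   -0.    1.06  1.76]
large_connector_mid
   tip []
small_connector_mid
    0.87 [560.8 216.1] [27. 20.] 3.1
   tip [(0.79, array([561.8, 215.7]))]
pouch_mid
    0.89 [496.5 322.6] [81. 51.] 6.1
   tip [(0.85, array([497.3, 320.8])), (0.28, array([602.4, 155.4]))]
black_tape_mid
    0.67 [620.1 219.9] [42. 61.] 93.1
   tip []
pin_tool_mid
    0.67 [604.6 156.3] [68. 10.] 3.1
   tip [(0.58, array([605.7, 155.7]))]
large [508.2 383. ]
pouch [498.9 320.7]
small [562.9 214.5]
tape [627.8 218. ]
pin [604.2 154.7]
```

```bash
python3 -c "
from workcell import *
print(finish_job())"
```

```text
the job is handed in; nothing more can be done
None
```

The job is handed in at about 29 s of the 104 s allowed. All five things are in their pockets, each pressed down until it met the pocket floor (5 mm above bench). The last three (small connector, tape, pin tool) I checked only by contact height and network positions, because the 14-picture viewing limit was used up. The masking tape, side cutter and marker were not touched.

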